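Weigh the candle basket on the spring arm

ROBOT

A 7-joint arm with a two-finger parallel gripper is mounted at the origin on the work surface. World frame = base frame: x ahead of the robot, y to its left, z up, the work surface at z = 0. Lengths are in m, angles in degrees, forces in N, time in s.
With the tool pointing down it reaches from about 0.35 to 0.775 m from the base axis. Payload 3.1 kg.
Tool frame: the origin (TCP) lies on the centre line of the jaws, within the pads' length; the fingertips stand 17 mm ahead of it and the grasp point (between the pads) lies 2 mm behind it (robot.tip_reach is the distance from the TCP to the fingertips, in m); z points along the fingers, y is the direction in which the jaws open and shut (so a half turn about z gives the same grasp; the last joint's range is limited). The gripper opens to 85 mm and grips with 20 to 120 N. Pads are 22 mm wide; open, the fingers measure 114 mm over their backs; the gripper's body (76 mm by 85 mm) begins 54 mm behind the grasp point. The pads swing forward as they close: fully open they stand 13 mm farther back than shut.
Start: joints at [66.137, 17.813, 0.802, 86.603, -0.252, 75.585, -1.558], TCP at [0.201, -0.512, 0.218] pointing down, gripper open.
Joint ranges: [-154.91, 154.91], [-16.99, 109.72], [-72.82, 74.43], [7.12, 147.25], [-82.49, 262.49], [11.32, 116.49], [-174.64, 174.64]. Speed limits (degrees/s): [159.86, 159.86, 180, 180, 180, 180, 180].

INTERFACE

Orientations are given as [roll, pitch, yaw] about the fixed x, y, z axes, in that order (R = Rz(yaw) Ry(pitch) Rx(roll)).
In Python, from station import robot, fingers, vision, workorder, recognise gives the robot as it stands. Calls block until the motion is done:
- robot.move_to(position, orientation): joint-space move of the TCP to a pose.
- robot.line_to(position, orientation=None, velocity=0.15, f_stop=None): straight line of the TCP; orientation=None keeps the orientation; velocity is the mean speed in m/s. With f_stop (N) it stops when the force on the tool has changed by that much, and returns True; else False.
- robot.move_j(angles): joint-space move.
- fingers.gripper_to(opening, force=None): opening from 0.0 (shut) to 1.0 (fully open); force is the grip in N (None keeps the last); returns when the fingers have stopped.
- robot.pause(seconds).
- robot.inverse_kinematics(position, orientation): joint angles nearest the present ones, or None.
- vision.grab_frame(name): name is "scene" or "top" or "wrist"; returns the picture (480x640x3 uint8, red, green, blue); there is no depth.
- vision.calibration(name): a dict with "mtx" (3x3 intrinsics, pixels), "extrinsics" (4x4, takes a point from world to camera coordinates); the wrist camera has in their place "T_tool_cam" (4x4, takes a point from camera to tool coordinates, whose origin is the TCP and whose axes are the flange's). Camera axes: x right, y up, looking along -z (the intrinsics and any distortion apply to the point x, -y, -z); pixel columns grow to the right and rows downward; lengths in m; the calibration is good to about 2 mm. A picture is of the moment at which its call begins: read the wrist's pose just before it. calibration takes no time and is no camera call.
A pose or a line that the arm cannot do raises robot.PlanningError and nothing moves.
- workorder.close_job(): hands the job in, once; it reports no verdict.
Trained networks look in the newest picture that a camera, given by its name, has taken for a name from the list of things; names that differ only in an ending like _2 or _b are one class to them, and where a whole thing is asked for, a point or a joint stands for the part that bears it (a point fixed in the world has none). Each returns a list of dicts, best first, with "p" (0 to 1); they miss things now and then, are a little off and sometimes report something else, mostly with a low value. They report only what shows in the picture. A call takes as long as a camera call.
- recognise(label, camera): "rect" ([centre column, centre row, width, height] in pixels, round what is visible of it).
Readings, each from a call of its own:
- robot.current_time_s(): time.
- robot.current_joint_positions(): joint angles.
- robot.current_dq(): joint speeds.
- robot.current_joint_torque(): joint torques, N m.
- robot.current_tool_pos(): TCP position.
- robot.current_eef_rot(): TCP orientation.
- robot.current_contact_force(): force on the tool from outside, world axes, zero at the start.
- robot.current_torque(): the same for the moment, N m.
- robot.current_finger_gap(): opening from 0.0 (shut) to 1.0 (fully open).
Only numpy, scipy, OpenCV 4.12 (cv2) and the standard library are available. Lean on these libraries where they do the work, as an engineer would, in place of code of your own. Each camera call takes 0.05 s, during which the arm holds its last target.

TASK

Weigh the wicker basket of candles: lift it by its wooden grip and hang its handle in the notch between the two orange discs at the end of the spring weighing arm. The arm sinks as it takes the load, how far depends on what the candles weigh: go down gently with it, without pressing it down to its bottom stop, and let go only once it carries the whole weight and stands still, so that it hardly stirs as you release it. Leave the basket hanging free and quiet with all three candles in it, and do not disturb the other things on the bench.

Things in the scene. Friction and masses are not known exactly. Their poses are not given: they have to be found in the camera images.
- basket: Rigid wicker basket 170 (its x) x 100 (y) x 70 mm high, 5 mm walls and floor; origin: centre of its underside, z up. A stiff arched handle of 8 mm bar stands in its y-z plane: uprights at y +-52 mm up to 136 mm, then 25 degree slopes that meet at the crown on the centre line. Same after a half turn. Full, 0.44 to 0.93 kg (not known beforehand). On the bench, left or right.
- grip (a point): Point in the dark wooden grip block of the basket, 193 mm above the basket's underside on its centre line. The block is 24 mm (basket x) by 40 mm (basket y), from 162 to 208 mm above the underside; axes as the basket's.
- crown (a point): Underside of the handle bar at its crown, 156 mm above the basket's underside, on its centre line: the point that hangs on the arm.
- candle: Candle in a blue stoneware pot with rust-coloured wax, diameter 66, height 80 mm, standing in the middle of the basket; origin at the centre of its underside. Its mass is unknown (0.14 to 0.63 kg: the pot may be thin or thick, full or burnt out).
- votive_a: Small dark red candle, diameter 38, height 45 mm, 50 g, in the basket at one end; origin at the centre of its underside.
- votive_b: Small plum-coloured candle, diameter 38, height 45 mm, 50 g, in the basket at the other end; origin at the centre of its underside.
- stand: Green stand of the weighing arm, fixed; base plate 130 x 200 x 16 mm, column 30 x 50 mm, 260 mm high, white scale plate beside it. Origin: on the bench plumb under the unloaded arm's seat (not under the column). The arm's pivot axis runs along the stand's y, 216 mm farther along its +x, at 230 mm height; the arm points along the stand's -x, roughly to the robot.
- seat (a point): Top of the arm's steel rod (diameter 14 mm) in the middle of the notch, 220 mm from the pivot; the handle's crown must lie here, handle plane across the arm. Each side of it an orange disc, diameter 32, 5 mm thick, rising 9 mm above the rod; 18 mm clear between them. The outer disc ends 14 mm beyond this point, the rod 10 mm farther. Unloaded about 270 mm above the bench; moves with the arm.
- swing (a joint): Angle of the weighing arm, rad: 0 unloaded, on its top stop, tip 0.15 rad above level; grows as it sinks; bottom stop at 0.55. Spring-held, lightly damped: the seat sinks about 10 mm per newton beyond the first 0.6 N, so some 38 mm for the lightest and 88 mm for the heaviest load (0.17 to 0.4 rad), moving 5 mm at most along the arm meanwhile.
- carton: Open cardboard box 170 x 150 x 90 mm with pillar candles up to 120 mm high in it, fixed; on the side of the bench where the basket is not. Origin at the centre of its underside.
- pillar_a: Tan pillar candle standing loose on the bench, diameter 72, height 120 mm; leave alone. Origin at the centre of its underside.
- pillar_b: Olive pillar candle standing loose, diameter 66, height 90 mm; leave alone. Origin at the centre of its underside.
- cone_a: Brown pine cone, 50 mm high, standing on the bench between robot and arm; leave alone. Origin at the centre of its underside.
- cone_b: Brown pine cone, 50 mm high, also between robot and arm; leave alone. Origin at the centre of its underside.

How it is judged (in metres and radians):
On the way, in this order (a step that is already met when the one before it is completed fails the run):
1. the basket has been lifted clear of the bench, held by the gripper (height (world z) of basket above 0.04 m and contact force between the fingers and basket above 0.5 N and value of joint swing below 0.03 rad), for 0.2 s.
2. with the basket's handle in the notch and the basket still held, the arm has sunk at least 0.12 rad and stands still (distance between crown and seat below 0.014 m and value of joint swing above 0.12 rad and velocity of joint swing between -0.06 and 0.06 rad/s and contact force between the fingers and basket above 0.5 N), for 0.2 s.
At the end, for the whole second after the job is handed in: Handle crown in the notch (within 14 mm of the seat); arm sunk 0.13 to 0.47 rad and still (under 0.08 rad/s); basket released, clear of the bench, upright within 0.25 rad, under 0.06 m/s; all three candles in it (less than 40 mm above its underside; big one within 40, small ones 95 mm of centre) (distance between crown and seat below 0.014 m and value of joint swing between 0.13 and 0.47 rad and velocity of joint swing between -0.08 and 0.08 rad/s and linear speed of basket below 0.06 m/s and angle between basket's own z axis and vertical below 0.25 rad and height (world z) of basket above 0.015 m and z of candle in the frame of basket between -0.005 and 0.04 m and horizontal distance between candle and basket below 0.04 m and z of votive_a in the frame of basket between -0.005 and 0.04 m and horizontal distance between each of votive_a, votive_b and basket below 0.095 m and z of votive_b in the frame of basket between -0.005 and 0.04 m); the robot touches nothing.
It fails at once if the arm drops or bounces: it turns faster than 0.4 rad/s at any time, or than 0.15 rad/s (33 mm/s at the notch) with the basket on it and let go ((velocity of joint swing above 0.4 rad/s or velocity of joint swing below -0.4 rad/s) or ((velocity of joint swing above 0.15 rad/s or velocity of joint swing below -0.15 rad/s) and contact force between basket and stand above 0.3 N and contact force between the fingers and basket below 0.2 N)).
It fails at once if the arm is pressed down towards its bottom stop (beyond 0.5 rad) (value of joint swing above 0.5 rad).
It fails at once if the stand or its arm is pushed with more than 18 N by the basket or more than 6 N by the fingers (contact force between basket and stand above 18 N or contact force between the fingers and stand above 6 N).
It fails at once if the basket is tipped more than 0.5 rad (angle between basket's own z axis and vertical above 0.5 rad).
It fails at once if another thing on the bench is shifted more than 40 mm or knocked over, or the cardboard box struck with more than 15 N (distance of any of pillar_a, pillar_b, cone_a, cone_b from where it was at the start of the episode above 0.04 m or angle between any of pillar_a, pillar_b, cone_a, cone_b's own z axis and vertical above 0.5 rad or contact force between any of basket, the fingers and carton above 15 N).
It also fails if it takes over 72 s, if anything falls off the work surface, if the arm or the gripper's body presses on something with over 40 N, if the wrist force passes 120 N, or if a joint passes its speed limit or range.

## Working session

There is one attempt and no reset: what is moved stays moved. The work goes in short steps, each a Python script; the robot and the scene stay as the last script left them, time stands still between calls to the robot, and variables do not carry over. Pictures are saved under pics/ and viewed, and the job is handed in when it is done.

```bash
mkdir -p pics; ls; python3 - <<'E'
from station import robot, fingers, vision, workorder, recognise
import cv2, numpy as np
for n in ["scene","top"]:
    im=vision.grab_frame(n); cv2.imwrite(f"pics/{n}0.png",im[:,:,::-1])
    c=vision.calibration(n); print(n,c)
    for l in ["basket","grip","candle","votive_a","stand","seat","carton","pillar_a","cone_a"]:
        print(l,[(np.round(d["rect"]).tolist(),round(d["p"],2)) for d in recognise(l,n)[:4]])
print(vision.calibration("wrist"),robot.current_time_s(),robot.current_eef_rot())
E
```

```text
pics
scene {'mtx': array([[510.23842066,   0.        , 318.98132117],
       [  0.        , 510.23842066, 234.71113447],
       [  0.        ,   0.        ,   1.        ]]), 'extrinsics': array([[ 0.88169788,  0.47170713, -0.0100611 , -0.52014453],
       [-0.2954302 ,  0.56858279,  0.76774644,  0.02736504],
       [ 0.36787204, -0.67394806,  0.64067478, -1.26576159],
       [ 0.        ,  0.        ,  0.        ,  1.        ]])}
basket [([162.0, 393.0, 137.0, 126.0], 0.77)]
grip [([163.0, 392.0, 138.0, 128.0], 0.71)]
candle [([165.0, 398.0, 48.0, 52.0], 0.82)]
votive_a [([129.0, 402.0, 25.0, 27.0], 0.96), ([191.0, 415.0, 22.0, 24.0], 0.88)]
stand [([355.0, 301.0, 178.0, 205.0], 0.84), ([276.0, 430.0, 49.0, 67.0], 0.59)]
seat [([351.0, 229.0, 165.0, 50.0], 0.83)]
carton [([326.0, 189.0, 88.0, 83.0], 0.82)]
pillar_a [([275.0, 430.0, 46.0, 66.0], 0.97), ([408.0, 211.0, 37.0, 55.0], 0.94), ([164.0, 399.0, 51.0, 52.0], 0.48)]
cone_a [([196.0, 297.0, 25.0, 27.0], 0.93), ([255.0, 252.0, 20.0, 24.0], 0.83)]
top {'mtx': array([[516.46240048,   0.        , 311.67083399],
       [  0.        ,
[... 823 characters left out ...]
.0, 22.0, 20.0], 0.97), ([284.0, 319.0, 28.0, 16.0], 0.55), ([450.0, 279.0, 67.0, 88.0], 0.5), ([183.0, 206.0, 42.0, 35.0], 0.28)]
{'mtx': array([[362.97510043,   0.        , 316.99373815],
       [  0.        , 362.97510043, 239.27237435],
       [  0.        ,   0.        ,   1.        ]]), 'T_tool_cam': array([[ 5.88262570e-04,  9.63528019e-01,  2.67606820e-01,
         6.90029252e-02],
       [ 9.99999786e-01, -6.43559604e-04,  1.18925466e-04,
         2.11362374e-04],
       [ 2.86808958e-04,  2.67606693e-01, -9.63528191e-01,
        -1.56308390e-01],
       [ 0.00000000e+00,  0.00000000e+00,  0.00000000e+00,
         1.00000000e+00]])} 1.0 [1.79997180e+02 1.88394387e-03 2.14745360e+01]
```

View pics/scene0.png

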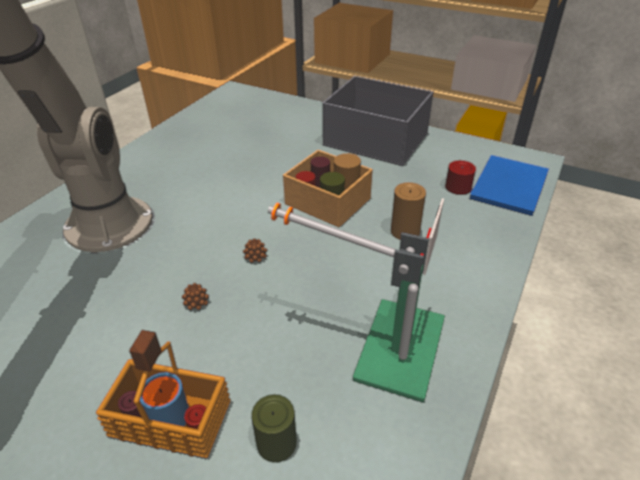

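```bash
python3 -c "
import cv2
im=cv2.imread('pics/top0.png');cv2.imwrite('pics/top0c.png',cv2.resize(im[120:360,130:510],None,fx=2.1,fy=2.1,interpolation=2))
im=cv2.imread('pics/scene0.png');cv2.imwrite('pics/sc0c.png',cv2.resize(im[170:470,80:460],None,fx=2,fy=2,interpolation=2))"
```

```text
(no output)
```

View pics/top0c.png

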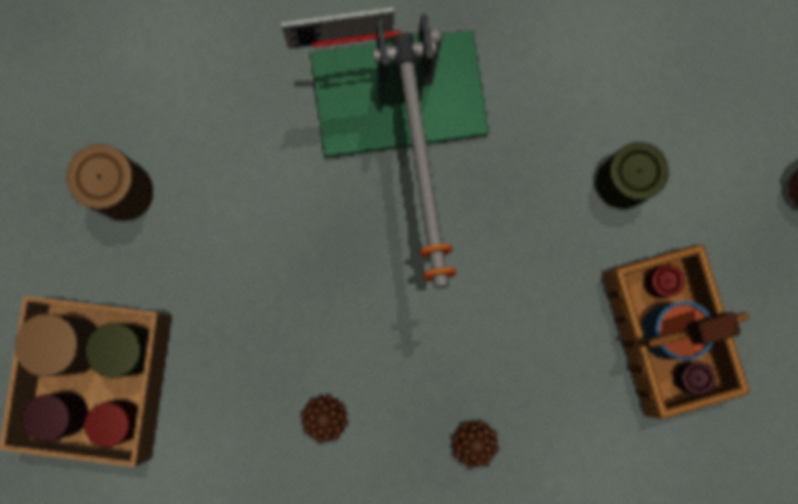

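View pics/sc0c.png

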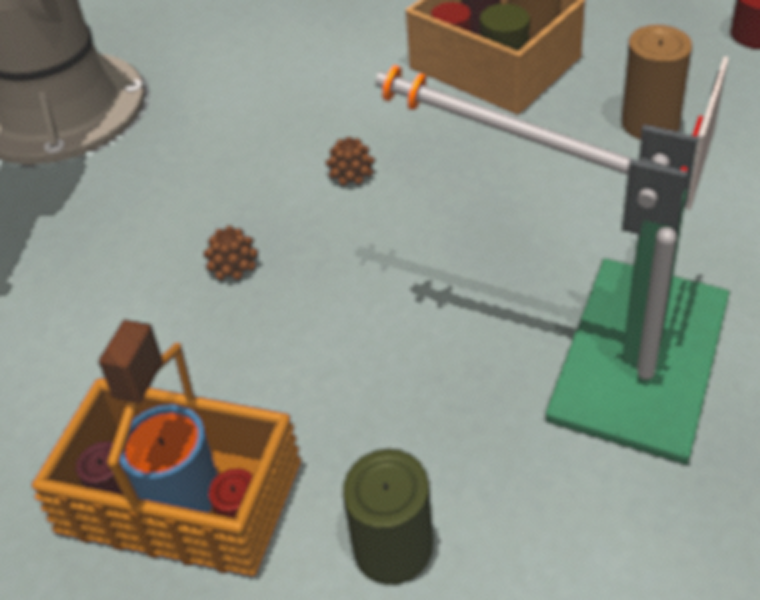

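The scene shows the basket on the right at about (162,393) and the olive pillar at (275,430). The two orange discs are at about (275,211) and (288,215), and the cones lie between robot and arm. I'll fit the poses from both views.

```bash
cat > h.py <<'E'
import numpy as np, cv2
from scipy.optimize import least_squares
from scipy.spatial.transform import Rotation as Ro
def proj(c,P,E=None):
    E=c["extrinsics"] if E is None else E
    P=np.atleast_2d(P); q=P@E[:3,:3].T+E[:3,3]
    q=q*[1,-1,-1]; u=q@c["mtx"].T
    return u[:,:2]/u[:,2:]
def rz(p,yaw,pts):
    c,s=np.cos(yaw),np.sin(yaw); pts=np.atleast_2d(pts)
    return pts@np.array([[c,-s,0],[s,c,0],[0,0,1]]).T+np.r_[p[:2],0]
def wristE(T,pos,rpy):
    W=np.eye(4);W[:3,:3]=Ro.from_euler('xyz',rpy,degrees=True).as_matrix();W[:3,3]=pos
    return np.linalg.inv(W@T)
BX,BY=.085,.05
rim=np.array([[sx*BX,sy*BY,.07] for sx,sy in [(1,1),(1,-1),(-1,-1),(-1,1)]])
base=rim*[1,1,0]
blk=np.array([[sx*.012,sy*.02,z] for z in(.162,.208) for sx,sy in [(1,1),(1,-1),(-1,-1),(-1,1)]])
handle=np.array([[0,-.052,.07],[0,-.052,.136],[0,0,.160],[0,.052,.136],[0,.052,.07]])
def ring(x,r,h0): 
    a=np.linspace(0,2*np.pi,40); return None
def arm(t):  # stand frame pts for swing t
    a=.15-t; d=np.array([-np.cos(a),0,np.sin(a)]); n=np.array([np.sin(a),0,np.cos(a)])
    pv=np.array([.216,0,.23]); return pv,d,n
def seatp(t): pv,d,n=arm(t); return pv+.22*d+.007*n
def disc(t,k): # k=+-1
    pv,d,n=arm(t); a=np.linspace(0,2*np.pi,40)
    return pv+(.22+k*.0115)*d+.016*(np.cos(a)[:,None]*n+np.sin(a)[:,None]*np.array([0,1,0]))
E
cat > fit.py <<'E'
from h import *
from station import vision
ct,cs=vision.calibration("top"),vision.calibration("scene")
T=lambda a:np.array(a)/2.1+[130,120]
S=lambda a:np.array(a)/2+[80,170]
# basket: top rim corners & scene
tr=T([[603,270],[702,247],[747,390],[660,416]]); 
sb=S([[37,484],[97,382],[290,415],[237,527]])
def res(p):
    q=rz(p,p[2],rim)
    r=[]
    for c,o in((ct,tr),(cs,sb)):
        u=proj(c,q); D=np.linalg.norm(u[:,None]-o[None],axis=2)
        r.append((u-o[D.argmin(1)]).ravel())
    g=rz(p,p[2],[0,0,.185])
    r.append((proj(ct,g)-T([717,327])).ravel()); r.append((proj(cs,g)-S([131,360])).ravel())
    return np.concatenate(r)
best=min((least_squares(res,[.45,-.35,y]) for y in np.radians([0,20,-20,40,-40])),key=lambda s:s.cost)
print(best.x,np.degrees(best.x[2]),best.fun.round(1)); b=best.x
def res2(p):
    pv,d,n=arm(0); r=[]
    P=rz(p,p[2],[pv+.2315*d,pv+.2085*d])
    return np.r_[(proj(ct,P)-T([[440,271],[437,248]])).ravel(),(proj(cs,P)-S([[391,83],[416,91]])).ravel(), .5*(proj(ct,rz(p,p[2],pv))-T([405,45])).ravel(),.5*(proj(cs,rz(p,p[2],pv))-S([655,178])).ravel()]
s2=least_squares(res2,[.55,-.02,0]);s=s2.x
print(s,np.degrees(s[2]),s2.fun.round(1)); np.save("fit.npy",np.r_[b,s])
for n,c,f,o in(("top",ct,2.1,[130,120]),("sc",cs,2,[80,170])):
    im=cv2.imread(f"pics/{n}0c.png")
    def pl(P,p,col,cl=True): cv2.polylines(im,[((proj(c,rz(p,p[2],P))-o)*f).astype(int)],cl,col,1)
    for P in(rim,base,blk[:4],blk[4:]): pl(P,b,(255,255,0))
    pl(handle,b,(255,0,255),False)
    for k in(1,-1): pl(disc(0,k),s,(255,0,0))
    pv,d,nn=arm(0); pl(np.array([pv,pv+.244*d]),s,(0,0,255),False)
    cv2.imwrite(f"pics/{n}_fit.png",im)
for l,pt in dict(cone1=(196,309),cone2=(255,263)).items():
    pass
E
python3 fit.py
```

```text
[ 0.48783788 -0.33702619  0.27989362] 16.036722861409814 [ 6.1  0.3 -1.1 -0.6 -0.1  0.2  0.9  0.  -1.1 -0.2  2.  -0.2 -0.9  0.3
  0.6 -1.1 -2.3  0.5  0.7 -0.7]
[ 0.55384464 -0.05412262  0.12837826] 7.355532708484697 [ 0.3  0.6  0.1  0.5  0.7  0.1  0.7  0.5  0.4  1.1  0.1 -0.3]
```

View pics/top_fit.png

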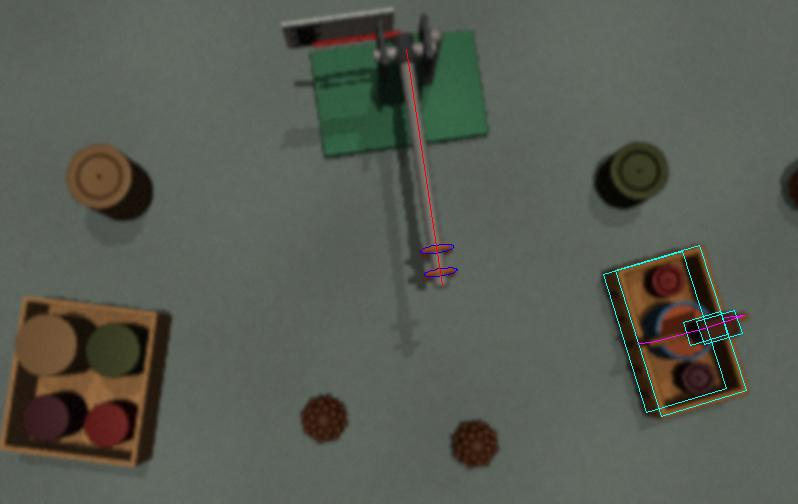

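View pics/sc_fit.png

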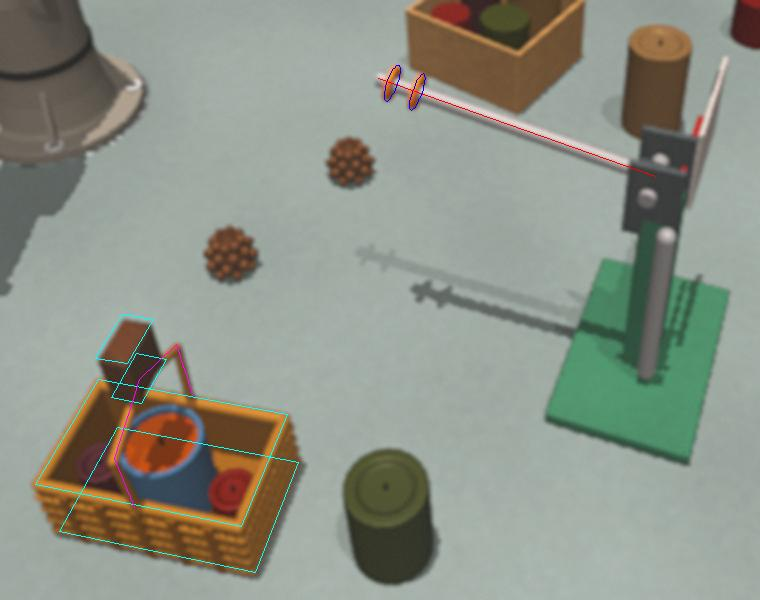

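The overlays agree with the picture, apart from one top-view corner I assigned to the rim when it is really the base. I'll fix that, then refine the basket and seat with wrist views.

```bash
sed -i 's/\[603,270\]/[617,268]/' fit.py; python3 fit.py; cat > w.py <<'E'
from h import *
from station import robot, vision, recognise, fingers
def snap(name):
    pos,rpy=robot.current_tool_pos(),robot.current_eef_rot()
    im=vision.grab_frame("wrist"); c=vision.calibration("wrist")
    E=wristE(c["T_tool_cam"],np.array(pos),rpy); np.savez(f"pics/{name}.npz",E=E,m=c["mtx"])
    im=im[:,:,::-1].copy(); cv2.imwrite(f"pics/{name}.png",im)
    f=np.load("fit.npy"); b,s=f[:3],f[3:]
    def pl(P,p,col,cl=True):
        u=proj(c,rz(p,p[2],P),E)
        if np.abs(u).max()<3000: cv2.polylines(im,[u.astype(int)],cl,col,1)
    for P in(rim,blk[4:]): pl(P,b,(255,255,0))
    for k in(1,-1): pl(disc(0,k),s,(255,0,0))
    pv,d,nn=arm(0); pl(np.array([pv,pv+.244*d]),s,(0,0,255),False)
    cv2.imwrite(f"pics/{name}_o.png",im)
    return pos,rpy
E
python3 - <<'E'
from w import *
f=np.load("fit.npy"); p0=robot.current_tool_pos()
print(robot.current_contact_force())
robot.line_to([p0[0],p0[1],.36])
# view the arm tip first-ish: go over the basket
robot.move_to([f[0]-.06,f[1],.37],[180,0,np.degrees(f[2])])
print(snap("w1"))
E
```

```text
[ 0.48813097 -0.3379663   0.26985739] 15.461689363830391 [ 0.1  0.8 -0.3 -0.6  0.   0.4  0.9 -0.2 -1.2  0.8  1.2  0.9 -1.3  0.3
  0.8 -1.  -1.8  0.3  0.4 -0.1]
[ 0.55384464 -0.05412262  0.12837826] 7.355532708484697 [ 0.3  0.6  0.1  0.5  0.7  0.1  0.7  0.5  0.4  1.1  0.1 -0.3]
[-0.33609349  0.51583783  0.21018944]
(array([ 0.42666822, -0.33966811,  0.36966681]), array([1.79968123e+02, 1.06042106e-01, 1.52877543e+01]))
```

View pics/w1_o.png

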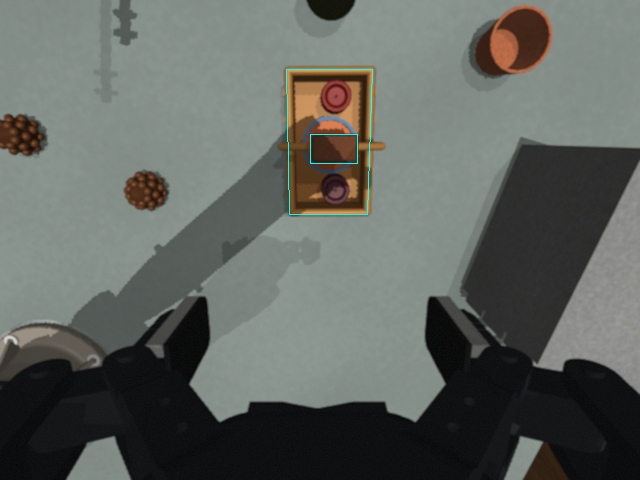

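The wrist view matches the basket fit: rim at columns 287–374 and rows 68–214, grip block at (334,148). Next is one wrist view of the notch.

```bash
python3 - <<'E'
from w import *
f=np.load("fit.npy"); s=f[3:]
p=rz(s,s[2],[-.10,0,.41])[0]
robot.move_to(p,[180,0,np.degrees(s[2])])
robot.pause(.2)
print(snap("w2"),robot.current_time_s(),robot.current_contact_force())
E
```

```text
(array([ 0.45463497, -0.06869618,  0.40950336]), array([-1.79997006e+02,  5.81920399e-02,  7.15982107e+00])) 4.5667 [ 1.2041586  -0.93838768  0.24629373]
```

View pics/w2_o.png

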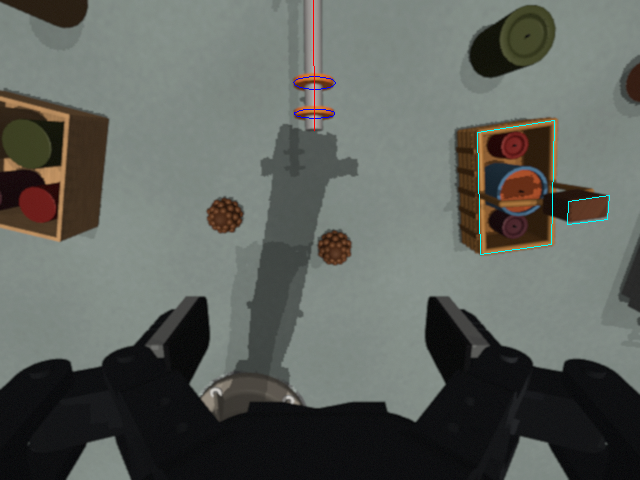

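The discs at (314,83) and (314,114) lie on the overlay, so the seat fit is good. Grasping the block now.

```bash
python3 - <<'E'
from w import *
f=np.load("fit.npy"); b=f[:3]; o=[180,0,np.degrees(b[2])]
robot.move_to([b[0],b[1],.30],o)
robot.line_to([b[0],b[1],.192],o,velocity=.1,f_stop=8)
print(robot.current_tool_pos(),robot.current_finger_gap())
robot.pause(.3);print("F0",robot.current_contact_force())
fingers.gripper_to(0,force=50)
print("gap",robot.current_finger_gap(),robot.current_contact_force(),robot.current_time_s())
robot.line_to([b[0],b[1],.232],o,velocity=.05)
robot.pause(.5)
for i in range(5): print(robot.current_contact_force(),robot.current_tool_pos()); robot.pause(.1)
print("gap",robot.current_finger_gap(),robot.current_time_s())
im=vision.grab_frame("scene"); cv2.imwrite("pics/s1.png",im[:,:,::-1])
E
```

```text
[ 0.48864314 -0.33827749  0.19286498] 0.9976182830341831
F0 [ 0.50773902 -0.32569268  0.02573176]
gap 0.4132023781769256 [-0.5938623   0.70617182  3.19590516] 7.8
[-0.97149117 -0.26933522 -0.31007673] [ 0.48811047 -0.33797915  0.23196222]
[-0.45048748  0.19320799 -0.15943231] [ 0.48811093 -0.33797205  0.23198832]
[ 0.10725783 -0.42590001 -0.37498395] [ 0.48815672 -0.33797036  0.23202944]
[-0.18494679 -0.89852968 -1.08881049] [ 0.48816196 -0.33794543  0.23199166]
[-0.31869046  0.46633308  0.49344184] [ 0.48810402 -0.33797761  0.23201029]
gap 0.003751317117874107 9.75
```

View pics/s1.png

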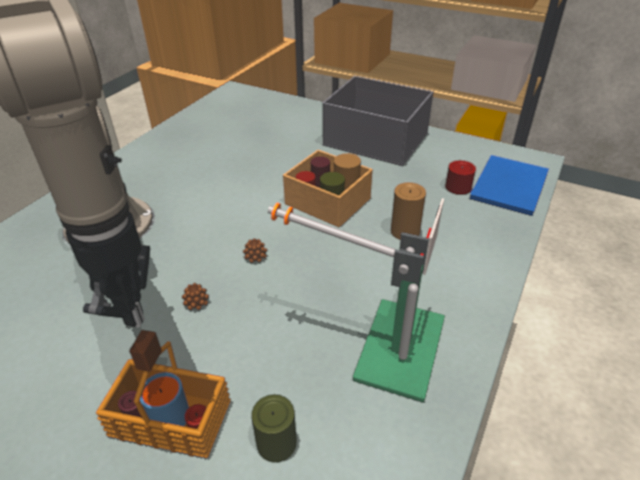

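The grip slipped off: the gap read 0.41, then 0. The basket still stands at about (162,393). Looking with the wrist camera.

```bash
python3 - <<'E'
from w import *
snap("w3")
E
```

```text
(no output)
```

View pics/w3_o.png

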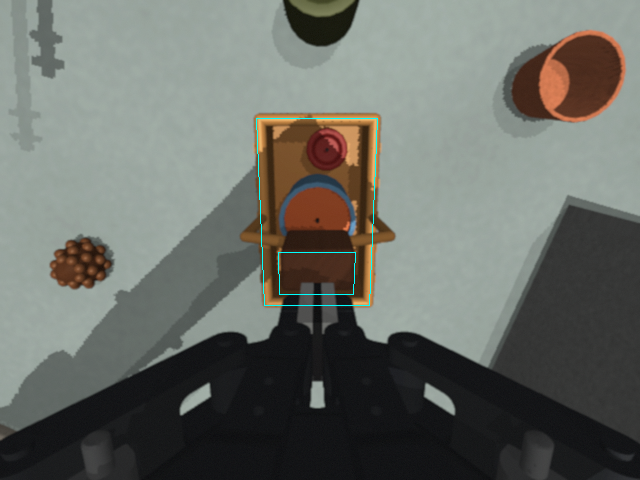

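```bash
python3 -c "
import cv2
im=cv2.imread('pics/s1.png');cv2.imwrite('pics/s1c.png',cv2.resize(im[230:460,60:320],None,fx=3,fy=3,interpolation=2)[:600])"
```

```text
(no output)
```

View pics/s1c.png

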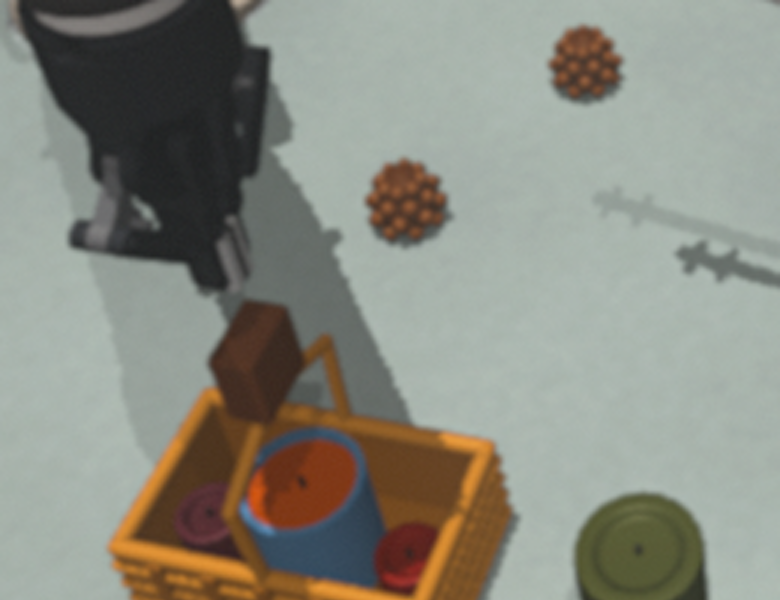

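The basket hasn't moved, so the pads simply slid off the block. I'll retry a little lower with more force and watch the gap and force closely.

```bash
python3 - <<'E'
from w import *
f=np.load("fit.npy"); b=f[:3]; o=[180,0,np.degrees(b[2])]
robot.line_to([b[0],b[1],.27],o,velocity=.1)
fingers.gripper_to(1.0)
robot.line_to([b[0],b[1],.187],o,velocity=.1,f_stop=8)
print(robot.current_tool_pos(),robot.current_finger_gap(),robot.current_contact_force())
fingers.gripper_to(0.0,force=100)
for i in range(4): print("gap",robot.current_finger_gap(),robot.current_contact_force(),robot.current_tool_pos()); robot.pause(.2)
im=vision.grab_frame("scene"); cv2.imwrite("pics/s2.png",cv2.resize(im[230:430,60:320,::-1],None,fx=3,fy=3,interpolation=2))
for z in(.189,.191,.193):
    robot.line_to([b[0],b[1],z],o,velocity=.02)
    print("gap",robot.current_finger_gap(),robot.current_contact_force(),robot.current_tool_pos(),robot.current_time_s())
im=vision.grab_frame("scene"); cv2.imwrite("pics/s3.png",cv2.resize(im[230:430,60:320,::-1],None,fx=3,fy=3,interpolation=2))
E
```

```text
[ 0.48866787 -0.33828255  0.18785283] 0.9980165006630182 [-0.39442412 -0.31867588  0.90526738]
gap 0.42663596220231953 [-1.38000228  0.79966082  6.31359355] [ 0.4883678  -0.33817216  0.1881912 ]
gap 0.424198890175619 [-1.73172117  0.69532316  4.99987511] [ 0.48839175 -0.33815515  0.18816377]
gap 0.4230417252636005 [-1.85263283  0.23647724  5.38763619] [ 0.48836538 -0.33817434  0.18816921]
gap 0.42586962341370094 [-1.4571831   0.92148447  6.08632058] [ 0.48839255 -0.33817371  0.18819784]
gap 0.42613221219448805 [ 0.13513056 -0.1211316  -2.24288059] [ 0.48800376 -0.33767605  0.18826874] 13.7667
gap 0.4193414088975374 [-1.19273815 -0.19995462 -8.6910293 ] [ 0.48662231 -0.33712808  0.18887716] 14.0167
gap 0.4258458702340559 [-0.01125876  0.04349412 -8.52269883] [ 0.48789459 -0.33795719  0.19255572] 14.2667
```

View pics/s3.png

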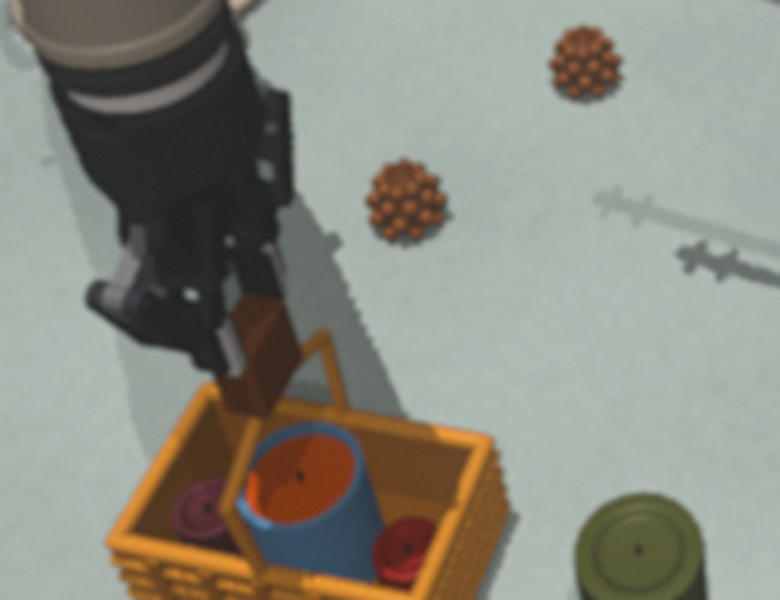

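It now holds: the force reads −8.5 N and the gap is steady at 0.426. Continuing the lift slowly while watching both.

```bash
python3 - <<'E'
from w import *
f=np.load("fit.npy"); b=f[:3]; o=[180,0,np.degrees(b[2])]
for z in(.200,.215,.24):
    robot.line_to([b[0],b[1],z],o,velocity=.03)
    print("gap",robot.current_finger_gap(),robot.current_contact_force().round(2),robot.current_tool_pos().round(4))
robot.pause(.4)
F=[]
for i in range(8): F.append(robot.current_contact_force()); robot.pause(.05)
print(np.mean(F,0),np.std(F,0),robot.current_finger_gap(),robot.current_time_s())
im=vision.grab_frame("scene"); cv2.imwrite("pics/s4.png",cv2.resize(im[230:430,60:320,::-1],None,fx=3,fy=3,interpolation=2))
E
```

```text
gap 0.42415968959469585 [ 0.81 -0.52 -8.3 ] [ 0.4885 -0.3382  0.2005]
gap 0.42206292549564706 [ 1.01  0.49 -8.47] [ 0.4881 -0.3379  0.2151]
gap 0.4227908946209214 [ 0.96 -0.04 -9.21] [ 0.4879 -0.3378  0.2397]
[-0.03746743 -0.12485636 -8.64939768] [0.4846101  0.2977886  0.37497017] 0.42053882328407527 17.1333
```

View pics/s4.png

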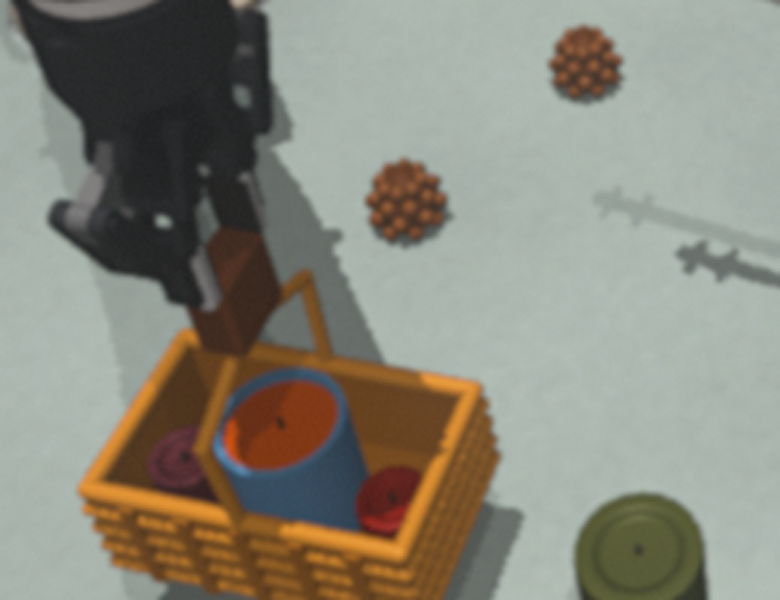

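The basket is lifted upright and clear of the bench, weighing about 8.6 N. Taking it to the point in front of the arm tip.

```bash
python3 - <<'E'
from w import *
f=np.load("fit.npy"); b=f[:3]; s=f[3:]; o=[180,0,np.degrees(b[2])]; o2=[180,0,np.degrees(s[2])]
fingers.gripper_to(0.0,force=120)
robot.line_to([b[0],b[1],.328],o,velocity=.06)
robot.line_to(rz(s,s[2],[-.10,0,.328])[0],o2,velocity=.09)
robot.pause(.4)
F=[]
for i in range(6): F.append(robot.current_contact_force()); robot.pause(.05)
print(np.mean(F,0),robot.current_finger_gap(),robot.current_tool_pos(),robot.current_eef_rot(),robot.current_time_s())
for n in("scene","top"):
    im=vision.grab_frame(n)[:,:,::-1].copy(); cv2.imwrite(f"pics/{n}5.png",im); c=vision.calibration(n)
    t=robot.current_tool_pos(); yaw=np.radians(robot.current_eef_rot()[2]); 
    def pl(P,cl=True,col=(255,255,0)): cv2.polylines(im,[(proj(c,P)*4).astype(int)],cl,col,1,shift=2)
    up=np.array([0,0,t[2]-.188])
    B=lambda P: rz(t,yaw,np.array(P)+up)
    big=cv2.resize
    f_=3 if n=="scene" else 4
    x0,y0,w,h=(150,150,266,200) if n=="scene" else (260,180,190,150)
    im=cv2.resize(im[y0:y0+h,x0:x0+w],None,fx=f_,fy=f_,interpolation=2)
    def pl(P,cl=True,col=(255,255,0)): cv2.polylines(im,[((proj(c,P)-[x0,y0])*f_).astype(int)],cl,col,1)
    pl(B(rim));pl(B(base));pl(B(blk[4:]));pl(B(handle),False,(255,0,255))
    cv2.imwrite(f"pics/{n}5o.png",im)
E
```

```text
[-0.08924055  0.07122795 -8.65108059] 0.40984367356884915 [ 0.45467645 -0.06691555  0.32801367] [ 1.79999243e+02 -2.07603174e-03  7.35758360e+00] 22.9
```

View pics/scene5o.png

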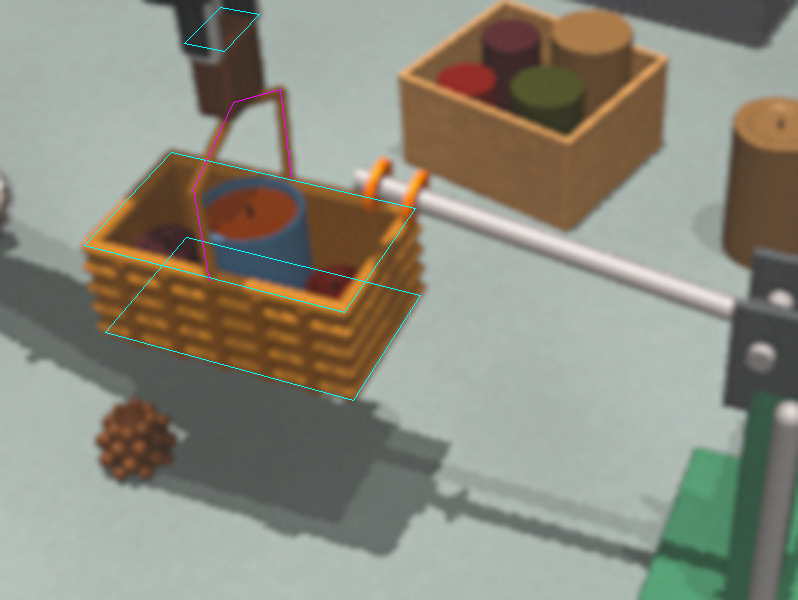

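View pics/top5o.png

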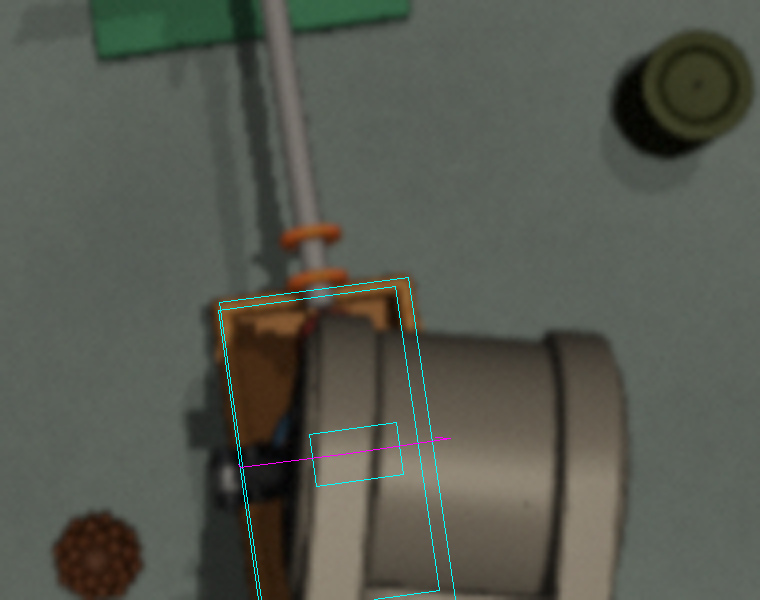

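The model overlay, with the crown 32 mm below the TCP, matches the held basket to 1–2 mm. The weight still reads 8.65 N, so nothing is slipping. Advancing along the arm.

```bash
cat > v.py <<'E'
from w import *
s=np.load("fit.npy")[3:]
def view(tag,t=0.,boxs=(200,130,266,200)):
    n="scene"; im=vision.grab_frame(n)[:,:,::-1].copy(); c=vision.calibration(n)
    T=robot.current_tool_pos(); yaw=np.radians(robot.current_eef_rot()[2]); up=np.array([0,0,T[2]-.188])
    x0,y0,w,h=boxs; im=cv2.resize(im[y0:y0+h,x0:x0+w],None,fx=3,fy=3,interpolation=2)
    cv2.imwrite(f"pics/{tag}.png",im)
    def pl(P,cl=True,col=(255,255,0)): cv2.polylines(im,[((proj(c,P)-[x0,y0])*3).astype(int)],cl,col,1)
    for P in(rim,base): pl(rz(T,yaw,P+up))
    pl(rz(T,yaw,handle+up),False,(255,0,255))
    for k in(1,-1): pl(rz(s,s[2],disc(t,k)),True,(255,0,0))
    pv,d,n_=arm(t); pl(rz(s,s[2],[pv,pv+.244*d]),False,(0,0,255))
    cv2.imwrite(f"pics/{tag}_o.png",im)
E
python3 - <<'E'
from v import *
o2=[180,0,np.degrees(s[2])]
st=robot.line_to(rz(s,s[2],[0,0,.328])[0],o2,velocity=.05,f_stop=5)
robot.pause(.3)
print(st,robot.current_contact_force(),robot.current_tool_pos(),rz(s,s[2],[0,0,.328]),robot.current_time_s())
view("v6")
E
```

```text
False [-0.39123437 -0.67995823 -8.45334983] [ 0.55382565 -0.05415032  0.328078  ] [[ 0.55384464 -0.05412262  0.328     ]] 25.45
```

View pics/v6.png

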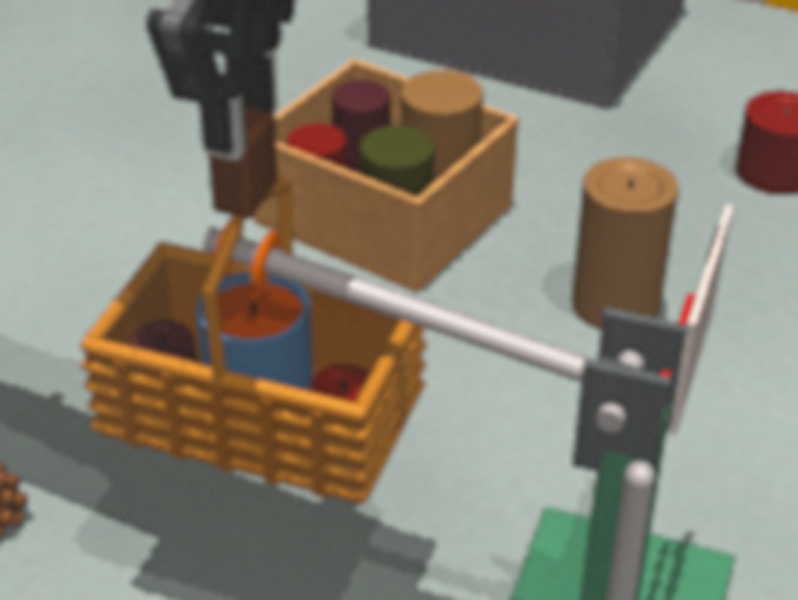

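View pics/v6_o.png

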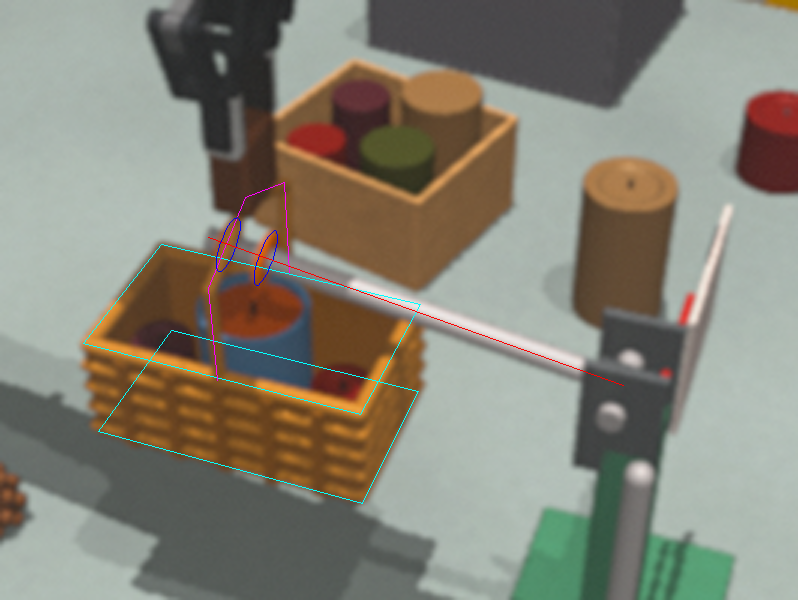

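The rod threads the arch, and the handle stands over the notch as modelled. Lowering along the seat's arc while logging the force.

```bash
cat >> v.py <<'E'
from scipy.optimize import brentq
OFF=.032
def wp(tz):
    t=0 if tz-OFF>=seatp(0)[2] else brentq(lambda t:seatp(t)[2]-(tz-OFF),0,.5)
    return t,rz(s,s[2],[seatp(t)[0],0,tz])[0]
o2=[180,0,np.degrees(s[2])]
def F(n=8):
    a=[]
    for i in range(n): a.append(robot.current_contact_force()); robot.pause(.03)
    return np.mean(a,0).round(2)
E
python3 - <<'E'
from v import *
robot.line_to(wp(.306)[1],o2,velocity=.03)
print(F())
for z in(.298,.290,.280,.270):
    t,p=wp(z); robot.line_to(p,o2,velocity=.018); print(z,round(t,3),F(),robot.current_tool_pos().round(4),round(robot.current_finger_gap(),3),robot.current_time_s())
view("v7",t)
E
```

```text
[ 0.14 -0.19 -8.06]
0.298 0.018 [-0.65 -0.53 -7.23] [ 0.5528 -0.0543  0.2981] 0.412 27.5167
0.29 0.054 [-0.52 -0.41 -6.93] [ 0.5516 -0.0544  0.2901] 0.416 28.3833
0.28 0.1 [-1.26  0.01 -5.52] [ 0.5505 -0.0546  0.2801] 0.416 29.3583
0.27 0.145 [-2.12 -0.5  -4.62] [ 0.5498 -0.0547  0.2701] 0.411 30.3333
```

View pics/v7_o.png

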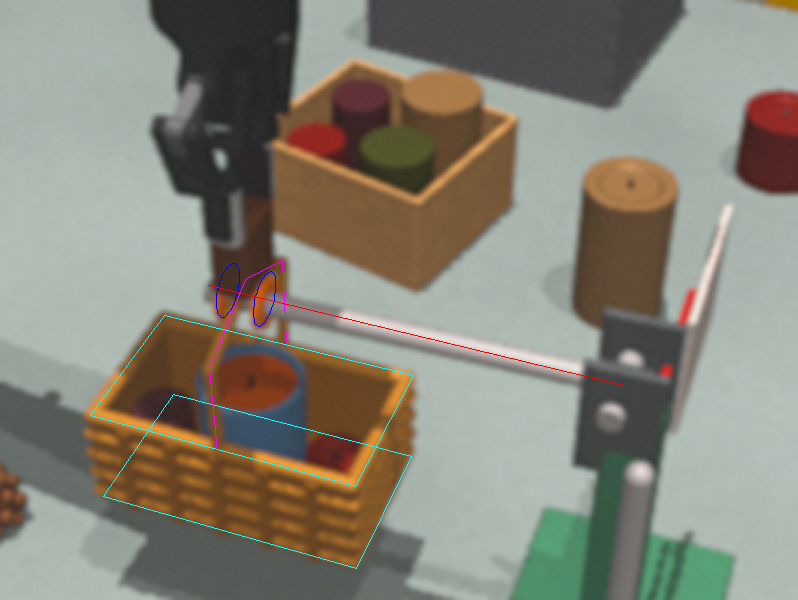

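The arm is sinking as modelled, with both the swing and disc overlays fitting. There is a −2 N sideways force along the arm, so I'll shift by about 1.5 mm to relieve it.

```bash
python3 - <<'E'
from v import *
t,p=wp(.270)
ex=rz([0,0],s[2],[1,0,0])[0]
for dx in(-.001,-.002):
    robot.line_to(p+dx*ex,o2,velocity=.01); print(dx,F(),robot.current_tool_pos().round(4))
E
```

```text
-0.001 [-0.8  -0.18 -4.48] [ 0.5493 -0.0547  0.2702]
-0.002 [ 2.47 -0.14 -4.68] [ 0.5486 -0.0548  0.2703]
```

```bash
python3 - <<'E'
from v import *
ex=rz([0,0],s[2],[1,0,0])[0]; dx=-.0013
for z in(.262,.254,.246,.238,.232,.228,.225):
    t,p=wp(z); robot.line_to(p+dx*ex,o2,velocity=.016); f=F(8)
    fx=f@ex; dx+=np.clip(fx/5000,-.0006,.0006)
    print(z,round(t,3),f,round(dx,5),robot.current_tool_pos().round(4),robot.current_time_s())
    if f[2]>-.5: break
np.save("dx.npy",dx)
view("v8",t)
E
```

```text
0.262 0.182 [ 0.79 -0.27 -3.43] -0.00115 [ 0.5483 -0.0548  0.262 ] 32.3333
0.254 0.218 [-0.42 -0.17 -2.81] -0.00124 [ 0.5486 -0.0548  0.254 ] 33.25
0.246 0.255 [-1.32 -0.17 -1.87] -0.0015 [ 0.5491 -0.0548  0.2461] 34.1667
0.238 0.291 [-1.71 -0.3  -0.94] -0.00185 [ 0.5496 -0.0547  0.2381] 35.0833
0.232 0.319 [-1.46 -0.09 -0.84] -0.00214 [ 0.5501 -0.0546  0.2321] 35.875
0.228 0.337 [-1.2   0.08 -0.19] -0.00238 [ 0.5504 -0.0546  0.2281] 36.5417
```

View pics/v8_o.png

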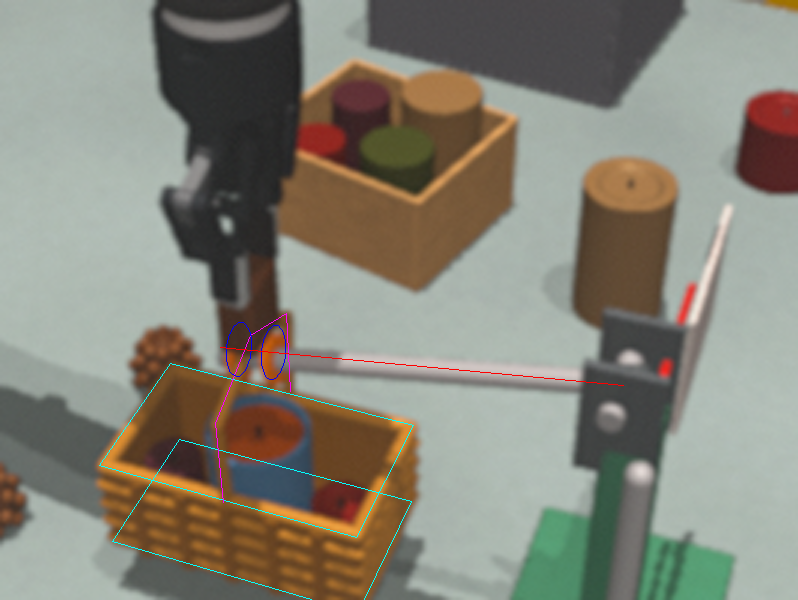

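```bash
python3 - <<'E'
from v import *
ex=rz([0,0],s[2],[1,0,0])[0]; dx=-.0027; z=.2275
for k in range(2):
    t,p=wp(z); robot.line_to(p+dx*ex,o2,velocity=.01); robot.pause(.3); f=F(30)
    print(z,round(t,3),f,round(dx,5),robot.current_torque().round(3),robot.current_time_s())
    z+=np.clip(f[2]/110,-.003,.003)*.8; dx+=np.clip((f@ex)/5000,-.0006,.0006)
np.save("dx.npy",[dx,z])
print(dx,z)
E
```

```text
0.2275 0.339 [0.45 0.16 0.28] -0.0027 [ 0.079 -0.265 -0.023] 38.1417
0.22953636363636365 0.33 [ 1.07  0.05 -0.07] -0.00261 [ 0.018 -0.363  0.036] 39.8
-0.002393124581401526 0.22902727272727275
```

At z≈0.229 the vertical force is 0, so the arm carries the whole weight. It has stood still while held. Releasing gradually.

```bash
python3 - <<'E'
from v import *
ex=rz([0,0],s[2],[1,0,0])[0]; dx,z=np.load("dx.npy")
t,p=wp(z); robot.line_to(p+dx*ex,o2,velocity=.01); robot.pause(.3); print(F(20))
fingers.gripper_to(0.0,force=20); robot.pause(.3); g=robot.current_finger_gap(); print(g,F(15))
for k in range(4):
    g+=.008; fingers.gripper_to(g,force=20); robot.pause(.1); print(round(g,3),robot.current_finger_gap(),F(5),robot.current_time_s())
fingers.gripper_to(.6); robot.pause(.2)
print(robot.current_finger_gap(),F(8),robot.current_time_s())
view("v9",t)
E
```

```text
[ 0.5   0.2  -0.04]
0.41117328241808293 [0.18 0.13 0.15]
0.419 0.4233441093840393 [ 0.24  0.18 -0.07] 42.5167
0.427 0.43323527716921684 [0.32 0.33 0.15] 43.0
0.435 0.4414300273209188 [ 0.18 -0.02 -0.38] 43.4833
0.443 0.44879769359159316 [ 0.32 -0.07 -0.74] 43.9667
0.598361569998306 [ 0.07 -0.24  0.  ] 44.7167
```

View pics/v9_o.png

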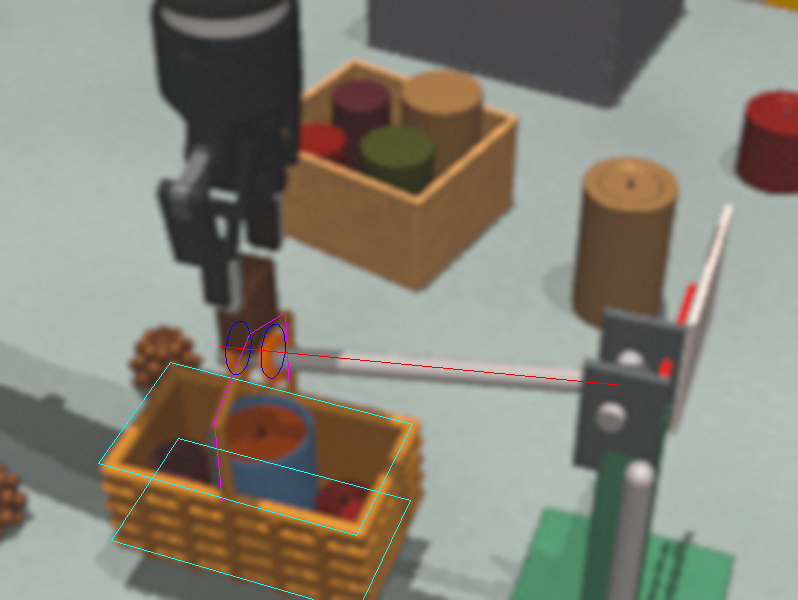

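The basket is released and hanging from the notch. Opening further and withdrawing straight up.

```bash
python3 - <<'E'
from v import *
fingers.gripper_to(.9)
p=robot.current_tool_pos(); robot.line_to([p[0],p[1],p[2]+.12],o2,velocity=.08)
robot.pause(3)
print(F(5),robot.current_time_s())
view("v10",.33); a=cv2.imread("pics/v10.png").astype(int); robot.pause(.4); view("v11",.33); b=cv2.imread("pics/v11.png").astype(int)
d=np.abs(a-b).max(2); print("diff",(d>25).sum())
im=vision.grab_frame("top"); cv2.imwrite("pics/top12.png",im[:,:,::-1])
snap("w12")
im=vision.grab_frame("scene"); cv2.imwrite("pics/s12.png",im[:,:,::-1])
E
```

```text
[-0.04 -0.26 -0.1 ] 49.9583
diff 0
```

View pics/v11_o.png

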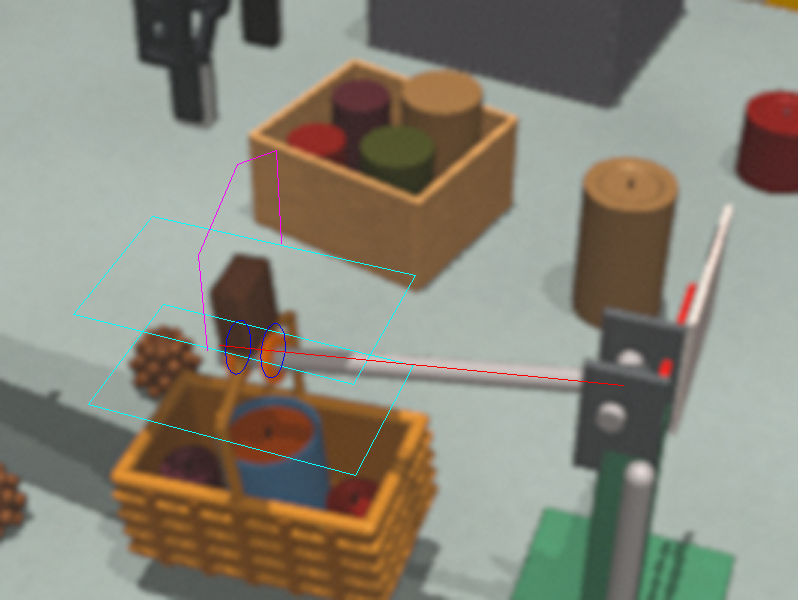

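View pics/w12.png

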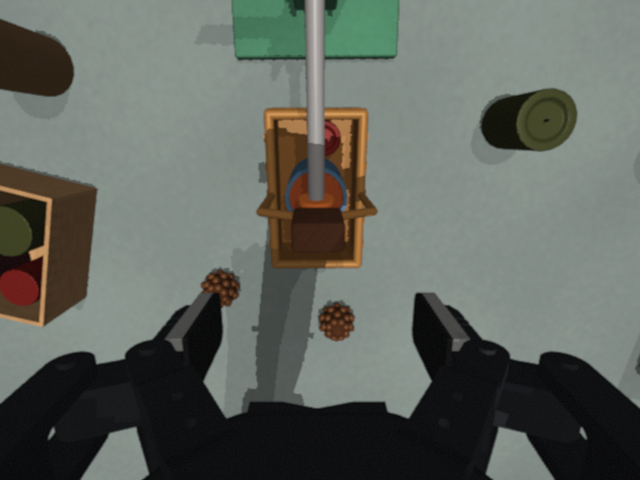

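View pics/s12.png

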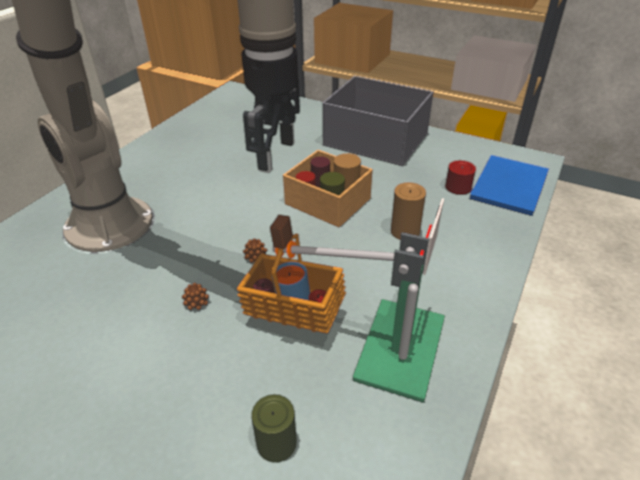

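It is perfectly still (frame difference 0) with all three candles in it and the other things unmoved, but it leans slightly. I'll measure the tilt before handing in.

```bash
python3 - <<'E'
from v import *
cs=vision.calibration("scene"); d=np.load("pics/w12.npz"); cw=dict(mtx=d["m"]); E=d["E"]
# corners order rim: (+,+),(+,-),(-,-),(-,+)
so=np.array([[430,415],[375,527],[115,475],[180,375]])/3+[200,130]
wo=np.array([[265,109],[368,109],[361,267],[272,267]])
gs=np.array([[246,300]])/3+[200,130]
def P(p,X):
    R=Ro.from_euler('ZYX',[p[3],p[4],p[5]]).as_matrix()
    return np.atleast_2d(X)@R.T+p[:3]
def res(p): return np.r_[(proj(cs,P(p,rim))-so).ravel(),(proj(cw,P(p,rim),E)-wo).ravel(),(proj(cs,P(p,[0,0,.185]))-gs).ravel()]
r=least_squares(res,[.55,-.05,.04,s[2],0,0],x_scale=[.1,.1,.1,1,1,1]);p=r.x
print(p.round(4),r.fun.round(1)); R=Ro.from_euler('ZYX',p[3:]).as_matrix()
print("tilt",np.arccos(R[2,2])); cr=P(p,[0,0,.156])[0]
for t in(.30,.33,.36): print(t,rz(s,s[2],seatp(t))[0],cr)
E
```

```text
[ 0.5672 -0.0512  0.0461  0.1322 -0.0876  0.0159] [-0.3 -0.7 -0.2  0.   0.4 -0.7  1.9 -2.   1.5  1.3 -1.   0.9 -0.6 -1.6
  2.1 -0.8  0.5 -0.7]
tilt 0.08902900221062346
0.3 [ 0.55129013 -0.05445237  0.20404501] [ 0.55396104 -0.05547579  0.20144625]
0.33 [ 0.5521598  -0.05434011  0.1975004 ] [ 0.55396104 -0.05547579  0.20144625]
0.36 [ 0.55322377 -0.05420276  0.19098504] [ 0.55396104 -0.05547579  0.20144625]
```

The tilt is 0.09 rad (limit 0.25), the crown is about 4 mm from the seat (limit 14 mm), and the swing is about 0.32 rad. All of these are within limits, so I'm handing in.

```bash
python3 - <<'E'
from station import robot, workorder
print(robot.current_time_s()); print(workorder.close_job())
E
```

```text
50.6083
the job is handed in; nothing more can be done
None
```

The basket is hanging in the notch of the weighing arm with all three candles in it. I handed the job in at 50.6 s of the 72 s allowed.

**What I did**
- I found the basket and arm in the camera images and gripped the wooden block.
- The first grip, at 50 N, slipped off the block. The basket hardly moved, and a slightly lower grip at 100–120 N held.
- The lifted basket weighed about 8.6 N. I threaded its handle over the rod and lowered it with the arm until the force on the gripper read about 0.
- I eased the fingers open in small steps and backed straight up.

**Last checks**
- **Arm and basket:** two pictures 0.4 s apart were identical, so both were still.
- **Arm angle:** about 0.32 rad, judged from the pictures and the height.
- **Handle crown:** about 4 mm from the seat in the last pose fit.
- **Basket tilt:** it leans about 0.09 rad along the arm, not quite plumb but within the 0.25 allowed.
- **Other things:** the cones, pillars and box look unmoved, and the gripper is well clear.

I could not read the arm's speed directly, so that limit during lowering and release is only inferred from the slow moves and small force changes. During lowering, the force along the arm reached about 2.5 N sideways, which I relieved by shifting 1–2 mm.

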